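# Stamp two jar lids on an x-y tray

## Robot

A 6-joint arm with a two-finger parallel gripper is mounted at the origin on a cart in front of the work surface, level with it; the furniture and walls round the work are solid. World frame = base frame: x ahead of the robot, y to its left, z up, the work surface at z = 0. Lengths are in m, angles in rad, forces in N, time in s.
With the tool pointing down it reaches from about 0.35 to 1 m from the base axis. Payload 7.1 kg.
Tool frame: the origin (TCP) lies midway between the tips of the shut fingers; the grasp point (between the pads) lies 19 mm behind it; z points along the fingers, y is the line along which they close (so a half turn about z gives the same grasp; the last joint's range is limited). The gripper opens to 85 mm and grips with 20 to 120 N. Pads are 22 mm wide; open, the fingers measure 114 mm over their backs; the gripper's body (76 mm by 85 mm) begins 54 mm behind the grasp point. The pads swing forward as they close: fully open they stand 13 mm farther back than shut.
Start: joints at [1.167, 0.423, 1.63, -0, 1.089, -0.019], TCP at [0.235, 0.579, 0.231] pointing down, gripper open.
Joint ranges: [-3, 3], [-0.9, 2.11], [0.09, 2.58], [-1.31, 4.45], [0.11, 2.69], [-2.54, 2.54]. Speed limits (rad/s): [2.39, 2.39, 3.01, 3.14, 3.14, 3.14].

## Interface

Orientations are given as a rotation vector (axis times angle).
In Python, from station import ctrl, viewer gives the robot as it stands.
- The arm moves only by the shell command python3 -m crank 'ROWS' [FORCE]. ROWS is JSON, a list that holds one entry, the list of rows, each a list of 7 numbers: the turn, a rotation vector about the world's x, y, z in degrees, then the shift along the world's x, y, z in m, then the finger opening in m, from 0 to 0.0854. A call has 1 to 12 rows; each row shifts and turns the commanded pose from where the row before left it; what a row does not reach is not made up. A row lasts 1/12 s, in which the tool goes at most 41.7 mm and 7.16 degrees, less where a joint would pass 70% of its speed; a pose out of reach is approached as far as the arm can. A call with a gripper value outside its range is refused whole. The fingers move at their own pace and stop on an object; FORCE is the grip in N (left out, the last holds). Time passes only in rows, so rows that do not move let the fingers close. It gives the time, the measured TCP pose, the force, the opening and the grip force at its end, in the units of the state.
- ctrl.get_state(): the state, without advancing time (a new reading comes with each control period).
- viewer.read_camera(name): name is "side" or "top" or "wrist"; returns a dict with "img" (384x512x3 uint8, red, green, blue), "fx", "fy", "cx", "cy" (pixels), "camera_from_world" (4x4, takes a point from world to camera coordinates); the wrist camera has in their place "hand_eye" (4x4, takes a point from camera to tool coordinates, whose origin is the TCP and whose axes are the flange's). Camera axes: x right, y down, z forward; pixel columns grow to the right and rows downward; lengths in m; the calibration is good to about 2 mm. A picture is of the moment at which its call begins: read the wrist's pose just before it. There is no depth.
- ctrl.hand_in(): hands the job in; it is judged then, once.
Trained networks look in a picture, given as the dict that the camera call returned (one of the last four; its "shot" number tells which), for a name from the list of things; names that differ only in an ending like _2 or _b are one class to them, and where a whole thing is asked for, a point or a joint stands for the part that bears it (a point fixed in the world has none). Each returns a list of dicts, best first, with "p" (0 to 1); they miss things now and then, are a little off and sometimes report something else, mostly with a low value. They report only what shows in the picture. A call takes as long as a camera call. They do not tell look-alikes from the thing itself.
- viewer.look_for(picture, name): "bbox" ([centre column, centre row, width, height] in pixels, round what is visible of it).
- viewer.masks_of(picture, name): "pixels" (384x512 bool, what is visible of it) and "bbox" ([centre column, centre row, width, height] in pixels, round what is visible of it).
The state is a dict: "clock": time; "q": joint angles; "joint_velocities": joint speeds; "joint_efforts": joint torques, N m; "tool_pos": TCP position; "tcp_rot": TCP orientation; "wrist_force": force on the tool from outside, world axes, zero at the start; "moment": the same for the moment, N m; "finger_gap": opening from 0.0 (shut) to 1.0 (fully open); "grip_force": force on a finger pad.
Only numpy, scipy, OpenCV 4.12 (cv2) and the standard library are available. Lean on these libraries where they do the work, as an engineer would, in place of code of your own. Each camera call takes 0.05 s, during which the arm holds its last target. There are 200 camera calls.

## Task

Four jar lids lie in the sliding tray of the stamping stand. Slide the tray so that the red lid is centred under the stamp, press the stamp's knob down firmly onto it and let it rise, then do the same for the green lid. Never stamp a white lid or print off centre, leave the tray with the green lid centred under the raised stamp and every lid lying flat in its pocket, and leave the salt shaker and the lemon where they are.

Things in the scene. Friction and masses are not known exactly. Their poses are not given: they have to be found in the camera images.
- stand: Fixed stamping stand, dark steel base plate 255 x 150 x 12 mm on the worktop. Origin on the worktop exactly under the stamp's axis; its x axis points to the column at the back (a 26 mm rod 147 mm behind the stamp's axis), z up. A grey arm (underside 88 mm, top 106 mm above the worktop, 26 mm wide) runs from the column forward to the stamp and ends in a 38 mm round guide, 84 to 112 mm above the worktop, on the stamp's axis.
- cross (a joint): Slide of the whole tray along the stand's x axis, m, -0.045 to 0.045; 0 puts the tray's centre under the stamp in x, positive is away from the handle side, towards the column. Friction about 1.5 N, no spring: it stays where it is left.
- tray (a joint): Slide of the tray along the stand's y axis, m, -0.045 to 0.045, 0 puts the tray's centre under the stamp in y. Same friction, stays where it is left. Both slides move together when the handle is drawn diagonally; the tray cannot turn or lift.
- tray_center (a point): Centre of the upper face of the tray, 48 mm above the worktop. Tray: pale wooden plate 150 x 150 x 14 mm with four round pockets, 62 mm wide and 6 mm deep, centred 36 mm either way from its centre in x and y; axes as the stand's.
- tray_handle (a point): Centre of the top of the tray's handle: an upright black square post, 22 x 22 mm, with a small yellow cap, on the tray's front edge, 122 mm in front of the tray's centre (towards the stand's -x). Its top is 96 mm above the worktop and its free length below that is 50 mm, down to a flat bracket 26 mm wide. Its sides are parallel to the stand's axes; pinch it from above.
- stamp_face (a point): Centre of the underside of the stamp: a black rubber disc 34 mm wide on a plunger that moves only up and down; 70 mm above the worktop at rest, 15.5 mm above the lids' tops.
- stamp_knob (a point): Centre of the top of the stamp's blue round knob, 42 mm wide, 16 mm high, 152 mm above the worktop at rest. Push straight down on it.
- stamp (a joint): How far the stamp is pressed down, m: 0 up, meets a lid at 0.0155, hard stop at 0.018. A spring lifts it again when let go: 4.5 N at the start, about 8 N at the bottom; beyond that the push goes into the lid. Press it about 1 to 2 mm past first touch (knob top 135 mm above the worktop) for a sure print.
- lid_red: Red jar lid, 60 mm across and 12.5 mm high, lying in one of the tray's four pockets (any of them) with about 1 mm play each side. Origin at the centre of its underside, 42 mm above the worktop; its top is 54.5 mm above the worktop. 40 g, loose.
- lid_green: Green jar lid, as the red one, in another pocket.
- lid_white1: White jar lid, as the red one, in another pocket; not to be stamped.
- lid_white2: White jar lid, as the red one, in another pocket; not to be stamped.
- salt: Glass salt shaker with grey cap, 44 mm wide, 90 mm tall, loose; origin under its centre. Leave it alone.
- lemon: Yellow lemon, 83 x 58 x 58 mm, loose; origin under its centre. Leave it alone.
There are look-alikes about, which are no part of the job. Several things have the shape of the lid_red; the one meant has the colours described above.

How it is judged:
On the way, in this order (a step that is already met when the one before it is completed fails the run):
1. the red lid is stamped: the stamp presses on it with more than 2 N, within 5 mm of its centre (contact force between stamp and lid_red above 2 N and horizontal distance between stamp_face and lid_red below 0.005 m), for 0.05 s.
2. the stamp is up again (value of joint stamp below 0.003 m), for 0.05 s.
3. the green lid is stamped: the stamp presses on it with more than 2 N, within 5 mm of its centre (contact force between stamp and lid_green above 2 N and horizontal distance between stamp_face and lid_green below 0.005 m), for 0.05 s.
At the end, for the whole second after the job is handed in: The stamp is up (within 3 mm), the green lid is at rest within 6 mm of centre under it, and all four lids lie flat in their pockets (undersides at least 3 mm below the tray's face, tilt under 0.1 rad) (value of joint stamp below 0.003 m and horizontal distance between stamp_face and lid_green below 0.006 m and z of each of lid_red, lid_green, lid_white1, lid_white2 in the frame of tray_center below -0.003 m and angle between each of lid_red, lid_green, lid_white1, lid_white2's own z axis and vertical below 0.1 rad and linear speed of lid_green below 0.02 m/s); the robot touches nothing.
It fails at once if a white lid is stamped (over 1 N) (contact force between stamp and lid_white1 above 1 N or contact force between stamp and lid_white2 above 1 N).
It fails at once if the red or the green lid is pressed (over 1 N) more than 5 mm off its centre ((contact force between stamp and lid_red above 1 N and horizontal distance between stamp_face and lid_red above 0.005 m) or (contact force between stamp and lid_green above 1 N and horizontal distance between stamp_face and lid_green above 0.005 m)).
It fails at once if the salt shaker or the lemon is moved by more than 20 mm (distance of any of salt, lemon from where it was at the start of the episode above 0.02 m).
It also fails if it takes over 62 s, if anything falls off the work surface, if the arm or the gripper's body presses on something with over 40 N, if the wrist force passes 120 N, or if a joint passes its speed limit or range.

## Working session

There is one attempt and no reset: what is moved stays moved. The work goes in short steps, Python scripts to look and compute and a shell command to move; the robot and the scene stay as the last step left them, time stands still between calls to the robot, and variables do not carry over. Pictures are saved under pics/ and viewed, at most 10 in all, crops included, and the job is handed in when it is done.

```bash
mkdir -p pics; ls
python3 - <<'E'
from station import ctrl, viewer
import cv2, numpy as np
s=ctrl.get_state(); print(s['clock'],s['tool_pos'],s['tcp_rot'],s['finger_gap'])
P=[]
for n in ('side','top'):
    p=viewer.read_camera(n); P.append(p['img'])
    print(n,p['fx'],p['fy'],p['cx'],p['cy']); print(np.round(p['camera_from_world'],3).tolist())
    for k in ('tray_handle','stamp_knob','lid_red','lid_green','salt','lemon','stand'):
        print(k,[(round(d['p'],2),[round(float(v)) for v in d['bbox']]) for d in viewer.look_for(p,k)[:4]])
    cv2.imwrite(f'pics/{n}0.png',p['img'][:,:,::-1])
E
```

```text
pics
0.0 [0.23437303 0.57878028 0.23051645] [-6.00671146e-01 -3.08329790e+00  2.43549873e-03] 1.0016312028229502
side 418.7281154976007 418.7281154976007 261.8715136897903 198.6187030882938
[[0.986, -0.167, 0.013, -0.52], [-0.113, -0.717, -0.688, 0.335], [0.125, 0.676, -0.726, 0.823], [0.0, 0.0, 0.0, 1.0]]
tray_handle [(0.9, [288, 295, 107, 78])]
stamp_knob [(0.68, [300, 271, 15, 35])]
lid_red [(0.87, [275, 280, 26, 28]), (0.66, [222, 238, 23, 22])]
lid_green [(0.78, [318, 299, 30, 26])]
salt [(0.87, [217, 200, 17, 34]), (0.27, [299, 271, 22, 35])]
lemon [(0.62, [210, 170, 30, 22]), (0.56, [299, 273, 21, 35]), (0.36, [274, 280, 29, 27])]
stand [(0.66, [306, 296, 137, 98]), (0.53, [289, 294, 106, 81])]
top 426.5740551611136 426.5740551611136 261.3659598160246 196.7928155729973
[[-0.009, -1.0, 0.017, 0.251], [-0.989, 0.006, -0.149, 0.597], [0.148, -0.018, -0.989, 1.171], [0.0, 0.0, 0.0, 1.0]]
tray_handle [(0.81, [331, 202, 62, 74]), (0.26, [329, 202, 62, 77])]
stamp_knob [(0.71, [337, 188, 14, 14])]
lid_red [(0.79, [260, 246, 21, 25]), (0.61, [321, 208, 16, 24])]
lid_green [(0.49, [343, 176, 18, 18])]
salt [(0.68, [322, 209, 20, 23]), (0.56, [229, 245, 12, 16])]
lemon [(0.68, [183, 251, 24, 29])]
stand [(0.97, [326, 186, 70, 111])]
```

Run:
```python
import cv2,numpy as np
s=cv2.imread('pics/side0.png')[200:380,180:400]; t=cv2.imread('pics/top0.png')[120:300,170:390]
o=np.vstack([cv2.resize(s,(733,600)),]);cv2.imwrite('pics/s1.png',o)
cv2.imwrite('pics/t1.png',cv2.resize(t,(733,600),interpolation=cv2.INTER_CUBIC))
```

```text
(no output)
```

View pics/s1.png

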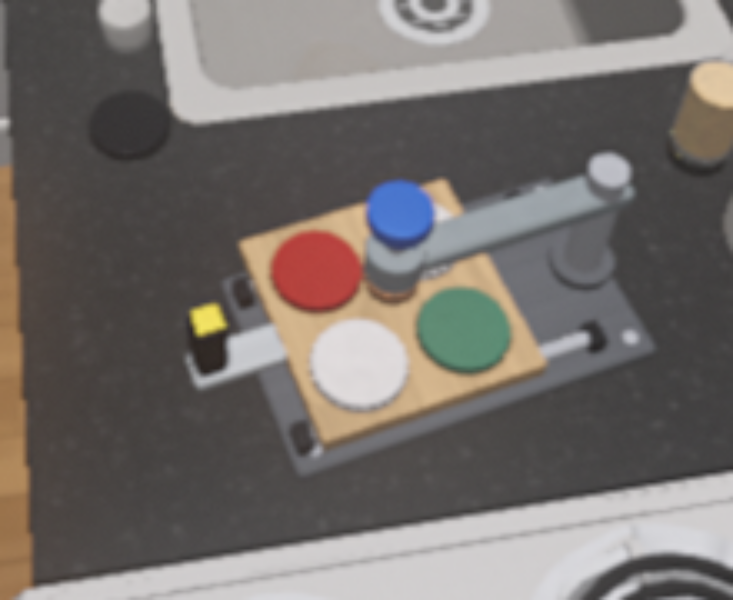

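View pics/t1.png

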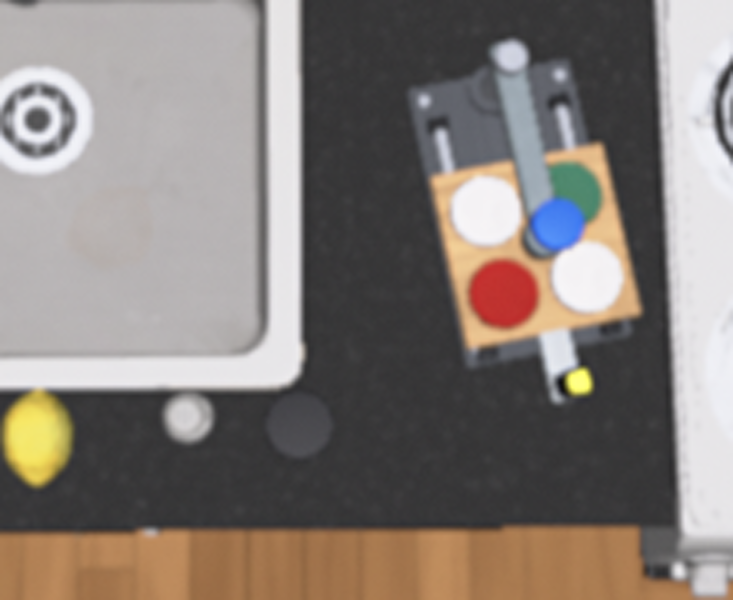

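The stand is at right centre, with the column at the back and slightly left, and the handle with its yellow cap at the front (side crop 208,320; top crop 578,382). The round lid-shaped things in the top crop are:
- red (504,293)
- green (572,193)
- white (486,211) and (588,277)
- a dark disc on the worktop (300,425), which is a look-alike

Red and green match their descriptions and lie in the tray, red front-left and green back-right. Next I'll triangulate by colour.

```bash
cat > h.py <<'E'
import cv2,numpy as np
from station import ctrl,viewer
HSV=dict(yellow=((22,120,120),(35,255,255)),blue=((105,130,80),(125,255,255)),red=((0,150,80),(6,255,255)),green=((60,60,40),(88,255,255)))
def blob(img,c,box=None):
    h=cv2.cvtColor(img,cv2.COLOR_RGB2HSV); m=cv2.inRange(h,*HSV[c])
    if box: k=np.zeros_like(m); k[box[1]:box[3],box[0]:box[2]]=1; m=m*k
    n,l,st,ce=cv2.connectedComponentsWithStats(m)
    i=1+np.argmax(st[1:,4]); return ce[i],st[i],l==i
def ray(p,uv):
    T=np.asarray(p['camera_from_world']) if 'camera_from_world' in p else p['T']
    R=T[:3,:3]; d=R.T@np.array([(uv[0]-p['cx'])/p['fx'],(uv[1]-p['cy'])/p['fy'],1]); return -R.T@T[:3,3],d
def at(p,uv,z):
    o,d=ray(p,uv); return o+d*(z-o[2])/d[2]
BOX=dict(side=(180,200,400,350),top=(285,125,375,260))
Z=dict(yellow=.096,blue=.152,red=.0545,green=.0545)
E
python3 - <<'E'
from h import *
for n in ('side','top'):
    p=viewer.read_camera(n)
    for c in Z:
        ce,st,_=blob(p['img'],c,BOX[n]); print(n,c,np.round(ce,1),st[2:],np.round(at(p,ce,Z[c]),4))
E
```

```text
side yellow [241.8 295.4] [11 10 83] [0.4905 0.0296 0.096 ]
side blue [299.6 263. ] [ 19  18 276] [0.609 0.05  0.152]
side red [274.5 281. ] [ 26  23 480] [0.5675 0.0777 0.0545]
side green [318.8 298.5] [ 27  24 511] [0.6513 0.0208 0.0545]
top yellow [343.5 234.1] [ 8  9 52] [0.4879 0.0278 0.096 ]
top blue [336.8 186.7] [ 16  16 183] [0.6076 0.0526 0.152 ]
top red [320.7 207.6] [ 20  20 324] [0.5652 0.0808 0.0545]
top green [342.5 175.6] [ 15  17 149] [0.6565 0.0159 0.0545]
```

Fixed points so far: stand yaw is about 10.2°, the stamp axis is near (0.608, 0.051) and the handle is at (0.489, 0.029). Now I'll move above the handle, with the fingers closing along stand y.

```bash
python3 -m crank '[[[0,0,2,0.016,-0.0344,0,0.0854],[0,0,2,0.016,-0.0344,0,0.0854],[0,0,2,0.016,-0.0344,0,0.0854],[0,0,2,0.016,-0.0344,0,0.0854],[0,0,2,0.016,-0.0344,0,0.0854],[0,0,2,0.016,-0.0344,0,0.0854],[0,0,2,0.016,-0.0344,0,0.0854],[0,0,2,0.016,-0.0344,0,0.0854],[0,0,2,0.016,-0.0344,0,0.0854],[0,0,2,0.016,-0.0344,0,0.0854],[0,0,2,0.016,-0.0344,0,0.0854],[0,0,2,0.016,-0.0344,0,0.0854]]]'
python3 -m crank '[[[0,0,2,0.016,-0.0344,-0.008,0.0854],[0,0,2,0.016,-0.0344,-0.008,0.0854],[0,0,2,0.016,-0.0344,-0.008,0.0854],[0,0,2,0.016,-0.0344,-0.008,0.0854],[0,0,0,0,0,0,0.0854],[0,0,0,0,0,0,0.0854]]]'
cat >> h.py <<'E'
from scipy.spatial.transform import Rotation as Ro
def wrist():
    s=ctrl.get_state(); p=viewer.read_camera('wrist')
    W=np.eye(4); W[:3,:3]=Ro.from_rotvec(s['tcp_rot']).as_matrix(); W[:3,3]=s['tool_pos']
    p['T']=np.linalg.inv(W@np.asarray(p['hand_eye'])); return s,p
E
python3 - <<'E'
from h import *
s,p=wrist(); R=Ro.from_rotvec(s['tcp_rot']).as_matrix()
print(s['clock'],s['tool_pos'],np.round(R,3).tolist(),np.degrees(np.arctan2(R[1,1],R[0,1])),s['wrist_force'])
for c in Z:
    try:
        ce,st,m=blob(p['img'],c); print(c,ce,st,np.round(at(p,ce,Z[c]),4))
    except Exception as e: print(c,e)
cv2.imwrite('pics/w1.png',p['img'][:,:,::-1])
E
```

```text
clock: 1.9
tool_pos: [0.4271, 0.1648, 0.2317]
tcp_rot: [-0.056, 3.14, 0.0]
wrist_force: [1.0, 1.6, 0.4]
finger_gap: 1.001
grip_force: 0.0
clock: 2.4
tool_pos: [0.4909, 0.0271, 0.1989]
tcp_rot: [0.266, -3.13, -0.0]
wrist_force: [-0.9, 0.3, -0.3]
finger_gap: 1.004
grip_force: 0.0
2.4 [0.49094372 0.02713735 0.19890228] [[-0.986, -0.169, -0.001], [-0.169, 0.986, 0.0], [0.001, 0.0, -1.0]] 99.72347909543909 [-0.89569513  0.29850844 -0.32996466]
yellow [257.43626062 190.38243626] [248 182  20  18 353] [0.4893 0.0295 0.096 ]
blue [259.23611111 329.63541667] [242 324  36  12 288] [0.5826 0.0465 0.152 ]
red [291.57631579 252.80087719] [ 264  227   56   53 2280] [0.5636 0.0797 0.0545]
green [223.70185923 309.11952191] [ 203  287   41   46 1506] [0.6461 0.0181 0.0545]
```

View pics/w1.png

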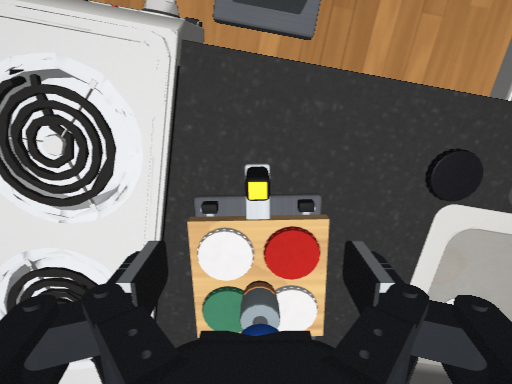

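The wrist view shows the handle cap at (257,190), aligned with the image axes, and the red lid at (291,253). The handle is at (0.4893, 0.0295). Descending and gripping.

```bash
python3 -m crank '[[[0,0,0,-0.0008,0.0012,-0.034,0.06],[0,0,0,-0.0008,0.0012,-0.034,0.06],[0,0,0,0,0,-0.034,0.06],[0,0,0,0,0,-0.034,0.06],[0,0,0,0,0,0,0],[0,0,0,0,0,0,0],[0,0,0,0,0,0,0],[0,0,0,0,0,0,0],[0,0,0,0,0,0,0],[0,0,0,0,0,0,0]]]' 60
```

```text
clock: 3.28
tool_pos: [0.4899, 0.0315, 0.065]
tcp_rot: [-0.274, 3.127, -0.0]
wrist_force: [-0.4, 1.7, 3.5]
finger_gap: 0.248
grip_force: 60.0
```

Gripped. Moving diagonally towards (+cross, −tray), then feeling for the end stops.

```bash
python3 -m crank '[[[0,0,0,0.006,-0.0043,0,0],[0,0,0,0.006,-0.0043,0,0],[0,0,0,0.006,-0.0043,0,0],[0,0,0,0.006,-0.0043,0,0],[0,0,0,0.006,-0.0043,0,0],[0,0,0,0.006,-0.0043,0,0],[0,0,0,0.006,-0.0043,0,0],[0,0,0,0.003,-0.002,0,0],[0,0,0,0,0,0,0],[0,0,0,0,0,0,0]]]'
python3 -m crank '[[[0,0,0,0.002,0.0004,0,0],[0,0,0,0.002,0.0004,0,0],[0,0,0,0,0,0,0]]]'
python3 -m crank '[[[0,0,0,0.002,0.0004,0,0],[0,0,0,0.002,0.0004,0,0],[0,0,0,0,0,0,0]]]'
```

```text
clock: 4.12
tool_pos: [0.536, -0.0013, 0.0649]
tcp_rot: [-0.272, 3.125, -0.001]
wrist_force: [0.9, -2.0, 5.1]
finger_gap: 0.248
grip_force: 60.5
clock: 4.37
tool_pos: [0.5397, -0.0003, 0.0649]
tcp_rot: [-0.273, 3.126, -0.001]
wrist_force: [0.1, -0.7, 5.6]
finger_gap: 0.246
grip_force: 60.5
clock: 4.62
tool_pos: [0.5412, 0.0003, 0.0649]
tcp_rot: [0.273, -3.128, 0.001]
wrist_force: [-8.5, -2.7, 14.7]
finger_gap: 0.249
grip_force: 61.8
```

```bash
python3 -m crank '[[[0,0,0,-0.0035,-0.0005,0,0],[0,0,0,0.0003,-0.002,0,0],[0,0,0,0.0003,-0.002,0,0],[0,0,0,0,0,0,0]]]'
python3 -m crank '[[[0,0,0,0.0003,-0.002,0,0],[0,0,0,0,0,0,0]]]'
python3 -m crank '[[[0,0,0,0.0003,-0.002,0,0],[0,0,0,0,0,0,0]]]'
python3 -m crank '[[[0,0,0,0.0003,-0.002,0,0],[0,0,0,0,0,0,0]]]'
```

```text
clock: 4.95
tool_pos: [0.5401, -0.004, 0.0649]
tcp_rot: [-0.273, 3.127, -0.001]
wrist_force: [-1.6, -0.3, 8.8]
finger_gap: 0.247
grip_force: 60.9
clock: 5.12
tool_pos: [0.5405, -0.0059, 0.0649]
tcp_rot: [-0.273, 3.127, -0.001]
wrist_force: [-0.8, -0.9, 9.3]
finger_gap: 0.249
grip_force: 60.9
clock: 5.28
tool_pos: [0.5407, -0.0072, 0.0648]
tcp_rot: [-0.272, 3.127, 0.001]
wrist_force: [-0.3, 4.4, 8.0]
finger_gap: 0.249
grip_force: 61.2
clock: 5.45
tool_pos: [0.5406, -0.0077, 0.0648]
tcp_rot: [-0.272, 3.128, 0.004]
wrist_force: [-1.6, 15.1, 8.2]
finger_gap: 0.252
grip_force: 61.8
```

Both stops found, which puts the stamp axis at about (0.610, 0.051), in agreement with the cameras. For red the handle goes to (0.5319, 0.0006).

```bash
python3 -m crank '[[[0,0,0,-0.003,0.0035,0,0],[0,0,0,-0.003,0.0035,0,0],[0,0,0,-0.003,0.003,0,0],[0,0,0,0,0,0,0],[0,0,0,0,0,0,0]]]'
```

```text
clock: 5.87
tool_pos: [0.5321, 0.0005, 0.0648]
tcp_rot: [-0.273, 3.127, -0.0]
wrist_force: [-0.9, 2.3, 8.9]
finger_gap: 0.249
grip_force: 61.2
```

```bash
python3 -m crank '[[[0,0,0,0,0,0,0.045],[0,0,0,0,0,0,0.045],[0,0,0,0,0,0,0.045],[0,0,0,0,0,0.03,0.045],[0,0,0,0,0,0.035,0.045],[0,0,0,0,0,0.035,0.045],[0,0,0,0,0,0.035,0.02],[0,0,0,0,0,0,0],[0,0,0,0,0,0,0]]]'
python3 - <<'E'
from h import *
for n in ('side','top','wrist'):
    if n=='wrist': s,p=wrist();b=None
    else: p=viewer.read_camera(n);b=BOX[n]
    for c in Z:
        try:
            ce,st,_=blob(p['img'],c,b); print(n,c,np.round(ce,1),st[2:],np.round(at(p,ce,Z[c]),4))
        except Exception as e: pass
    cv2.imwrite(f'pics/{n}2.png',p['img'][:,:,::-1])
cv2.imwrite('pics/s2.png',cv2.resize(cv2.imread('pics/side2.png')[200:350,200:400],(800,600)))
E
```

```text
clock: 6.62
tool_pos: [0.5322, 0.0002, 0.2002]
tcp_rot: [-0.271, 3.125, -0.001]
wrist_force: [-1.2, 0.9, -0.3]
finger_gap: 0.109
grip_force: 0.0
side yellow [265.1 305.3] [11 10 78] [0.5325 0.0006 0.096 ]
side blue [299.6 263.1] [ 20  20 308] [0.6089 0.0496 0.152 ]
side red [295.5 292.8] [ 27  21 306] [0.6061 0.042  0.0545]
side green [342.  307.9] [ 27  25 538] [ 0.6932 -0.008   0.0545]
top yellow [352.3 221.1] [4 3 9] [0.5227 0.0026 0.096 ]
top blue [336.6 187.1] [ 16  15 173] [0.6065 0.0532 0.152 ]
top red [327.3 195.7] [ 20  19 143] [0.599  0.0612 0.0545]
top green [349.2 163.8] [ 19  19 281] [ 0.6906 -0.0046  0.0545]
wrist yellow [254.9 193.5] [ 20  18 344] [0.5311 0.0008 0.096 ]
wrist red [298.6 244.8] [ 48  40 863] [0.5913 0.0581 0.0545]
wrist green [250.6 315.9] [ 2 10 16] [0.6876 0.0232 0.0545]
```

View pics/s2.png

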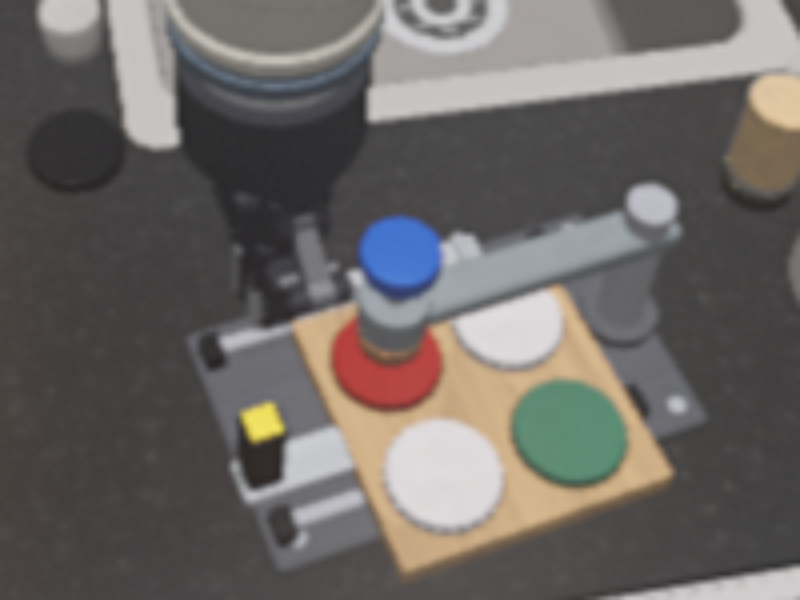

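The red lid is under the stamp (crop 388,360) and green is at (570,432). Green measures (0.6932, −0.008) against an expected (0.6935, −0.0073), so the centring is good. Pressing the knob.

```bash
python3 -m crank '[[[0,0,0,0.026,0.017,0,0],[0,0,0,0.026,0.017,0,0],[0,0,0,0.026,0.017,0,0],[0,0,0,0,0,-0.02,0],[0,0,0,0,0,-0.016,0],[0,0,0,0,0,0,0]]]'
python3 -m crank '[[[0,0,0,0,0,-0.005,0],[0,0,0,0,0,-0.005,0],[0,0,0,0,0,-0.005,0],[0,0,0,0,0,-0.005,0],[0,0,0,0,0,0,0]]]'
```

```text
clock: 7.27
tool_pos: [0.6059, 0.0515, 0.157]
tcp_rot: [0.272, -3.121, -0.0]
wrist_force: [-0.4, 0.4, -0.7]
finger_gap: 0.003
grip_force: 0.0
clock: 7.68
tool_pos: [0.6088, 0.0511, 0.1422]
tcp_rot: [0.272, -3.13, -0.0]
wrist_force: [-2.7, -1.0, 5.3]
finger_gap: 0.001
grip_force: 2.4
```

```bash
python3 -m crank '[[[0,0,0,0,0,-0.003,0],[0,0,0,0,0,-0.002,0],[0,0,0,0,0,-0.001,0],[0,0,0,0,0,0,0]]]'
python3 -m crank '[[[0,0,0,0,0,-0.001,0],[0,0,0,0,0,-0.001,0],[0,0,0,0,0,0,0]]]'
```

```text
clock: 8.02
tool_pos: [0.609, 0.0511, 0.137]
tcp_rot: [-0.272, 3.129, -0.0]
wrist_force: [-3.4, -0.3, 6.1]
finger_gap: 0.003
grip_force: 2.9
clock: 8.27
tool_pos: [0.6091, 0.0512, 0.1364]
tcp_rot: [-0.272, 3.129, -0.0]
wrist_force: [-6.3, -1.2, 15.5]
finger_gap: 0.002
grip_force: 7.8
```

```bash
python3 -m crank '[[[0,0,0,0,0,-0.001,0],[0,0,0,0,0,0,0],[0,0,0,0,0,0,0]]]'
python3 -m crank '[[[0,0,0,0,0,0.005,0],[0,0,0,0,0,0.01,0],[0,0,0,0,0,0.02,0],[0,0,0,0,0,0.03,0],[0,0,0,-0.026,-0.017,0,0.045],[0,0,0,-0.026,-0.017,0,0.045],[0,0,0,-0.026,-0.017,0,0.045],[0,0,0,0,0,0,0.045],[0,0,0,0,0,0,0.045]]]'
python3 - <<'E'
from h import *
p=viewer.read_camera('side')
for c in Z:
    ce,st,_=blob(p['img'],c,BOX['side']); print(c,st[2:],np.round(at(p,ce,Z[c]),4))
E
```

```text
clock: 8.52
tool_pos: [0.6091, 0.0512, 0.1363]
tcp_rot: [-0.272, 3.129, -0.0]
wrist_force: [-10.4, -0.7, 22.0]
finger_gap: -0.005
grip_force: 11.3
clock: 9.27
tool_pos: [0.5304, -0.0004, 0.199]
tcp_rot: [-0.27, 3.129, -0.0]
wrist_force: [0.5, 0.5, 0.0]
finger_gap: 0.525
grip_force: 0.0
yellow [11 10 78] [0.5325 0.0006 0.096 ]
blue [ 20  20 309] [0.6089 0.0495 0.152 ]
red [ 27  22 308] [0.606  0.0423 0.0545]
green [ 27  25 538] [ 0.6932 -0.008   0.0545]
```

Red is stamped and the knob is back up. Regripping the handle at the same spot.

```bash
python3 -m crank '[[[0,0,0,0.0018,0.001,-0.034,0.045],[0,0,0,0,0,-0.034,0.045],[0,0,0,0,0,-0.034,0.045],[0,0,0,0,0,-0.032,0.045],[0,0,0,0,0,0,0.045],[0,0,0,0,0,0,0],[0,0,0,0,0,0,0],[0,0,0,0,0,0,0],[0,0,0,0,0,0,0]]]' 60
```

```text
clock: 10.07
tool_pos: [0.5339, 0.0014, 0.0657]
tcp_rot: [-0.274, 3.127, -0.001]
wrist_force: [1.6, 0.7, -7.1]
finger_gap: 0.252
grip_force: 59.6
```

```bash
python3 -m crank '[[[0,0,0,-0.0084,0.0058,0,0],[0,0,0,-0.0084,0.0058,0,0],[0,0,0,-0.0084,0.0058,0,0],[0,0,0,-0.0084,0.0058,0,0],[0,0,0,-0.0084,0.0058,0,0],[0,0,0,-0.0084,0.0058,0,0],[0,0,0,-0.0084,0.0058,0,0],[0,0,0,-0.0084,0.0058,0,0],[0,0,0,-0.0084,0.0058,0,0],[0,0,0,-0.0081,0.0056,0,0],[0,0,0,0,0,0,0],[0,0,0,0,0,0,0]]]'
python3 - <<'E'
from h import *
p=viewer.read_camera('side')
for c in Z:
    try:
        ce,st,_=blob(p['img'],c,BOX['side']); print(c,st[2:],np.round(at(p,ce,Z[c]),4))
    except Exception as e: print(c,e)
print(ctrl.get_state()['tool_pos'])
E
```

```text
clock: 11.07
tool_pos: [0.4482, 0.06, 0.0652]
tcp_rot: [-0.274, 3.129, 0.001]
wrist_force: [-1.7, 0.7, 10.1]
finger_gap: 0.244
grip_force: 62.7
yellow attempt to get argmax of an empty sequence
blue [ 20  18 276] [0.6104 0.0497 0.152 ]
red [ 26  22 442] [0.5233 0.1089 0.0545]
green [ 26  21 281] [0.6039 0.0432 0.0545]
[0.44833282 0.05993712 0.06518572]
```

```bash
python3 -m crank '[[[0,0,0,0.0019,-0.0007,0,0],[0,0,0,0,0,0,0],[0,0,0,0,0,0,0]]]'
python3 -m crank '[[[0,0,0,0,0,0,0.045],[0,0,0,0,0,0,0.045],[0,0,0,0,0,0,0.045],[0,0,0,0,0,0.03,0.045],[0,0,0,0,0,0.035,0.045],[0,0,0,0,0,0.035,0.045],[0,0,0,0,0,0.035,0.02],[0,0,0,0,0,0,0],[0,0,0,0,0,0,0]]]'
python3 - <<'E'
from h import *
for n in ('side','top'):
    p=viewer.read_camera(n)
    for c in Z:
        try:
            ce,st,_=blob(p['img'],c,BOX[n]); print(n,c,st[2:],np.round(at(p,ce,Z[c]),4))
        except Exception as e: print(c,e)
    cv2.imwrite(f'pics/{n}3.png',p['img'][:,:,::-1])
cv2.imwrite('pics/s3.png',cv2.resize(cv2.imread('pics/side3.png')[200:350,200:400],(800,600)))
E
```

```text
clock: 11.37
tool_pos: [0.4507, 0.0591, 0.0652]
tcp_rot: [-0.273, 3.129, 0.001]
wrist_force: [-0.4, 1.0, 10.9]
finger_gap: 0.248
grip_force: 62.5
clock: 12.12
tool_pos: [0.4518, 0.0586, 0.2009]
tcp_rot: [-0.272, 3.126, 0.0]
wrist_force: [-1.5, -0.5, 0.1]
finger_gap: 0.106
grip_force: 0.0
side yellow [11 10 79] [0.4491 0.0593 0.096 ]
side blue [ 20  18 274] [0.6104 0.0496 0.152 ]
side red [ 26  23 447] [0.5258 0.1081 0.0545]
side green [ 26  21 281] [0.6078 0.0418 0.0545]
yellow attempt to get argmax of an empty sequence
top blue [ 16  16 179] [0.6066 0.0526 0.152 ]
top red [ 20  20 328] [0.5237 0.1104 0.0545]
top green [ 19  18 137] [0.6005 0.0612 0.0545]
```

View pics/s3.png

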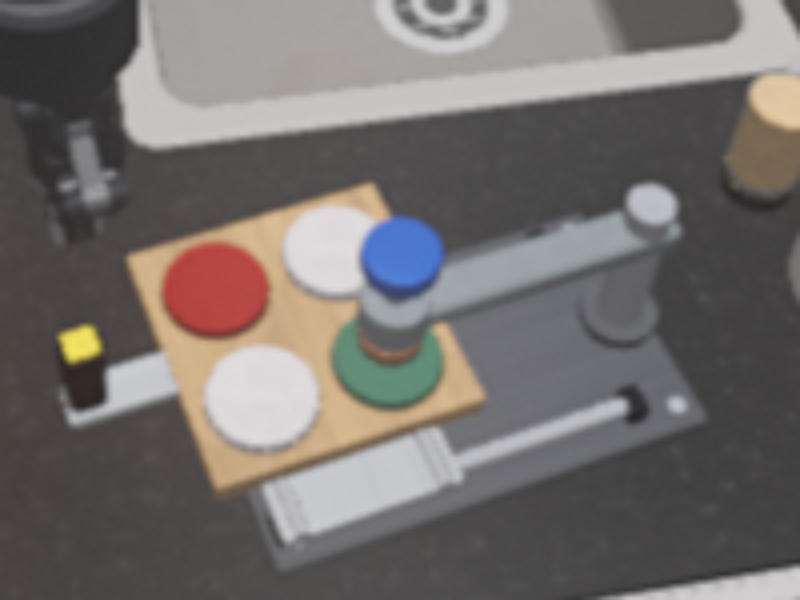

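Green is now under the stamp (crop 388,360). The handle is at (0.4491, 0.0593), within 0.5 mm of the target, so I'll press.

```bash
python3 -m crank '[[[0,0,0,0.0315,-0.0015,0,0],[0,0,0,0.0315,-0.0015,0,0],[0,0,0,0.0315,-0.0015,0,0],[0,0,0,0.0315,-0.0015,0,0],[0,0,0,0.0315,-0.0015,0,0],[0,0,0,0,0,-0.02,0],[0,0,0,0,0,-0.016,0],[0,0,0,0,0,0,0]]]'
python3 -m crank '[[[0,0,0,0,0,-0.005,0],[0,0,0,0,0,-0.005,0],[0,0,0,0,0,-0.005,0],[0,0,0,0,0,-0.005,0],[0,0,0,0,0,-0.005,0],[0,0,0,0,0,-0.002,0],[0,0,0,0,0,0,0]]]'
```

```text
clock: 12.88
tool_pos: [0.6051, 0.0506, 0.1574]
tcp_rot: [0.271, -3.12, -0.0]
wrist_force: [-1.4, 0.6, -0.7]
finger_gap: -0.0
grip_force: 0.0
clock: 13.47
tool_pos: [0.6082, 0.0509, 0.1368]
tcp_rot: [0.272, -3.13, -0.0]
wrist_force: [-4.2, -0.7, 5.5]
finger_gap: 0.002
grip_force: 2.9
```

```bash
python3 -m crank '[[[0,0,0,0,0,-0.001,0],[0,0,0,0,0,-0.001,0],[0,0,0,0,0,-0.001,0],[0,0,0,0,0,0,0],[0,0,0,0,0,0,0]]]'
```

```text
clock: 13.88
tool_pos: [0.6083, 0.051, 0.1363]
tcp_rot: [-0.273, 3.129, -0.0]
wrist_force: [-10.3, -0.5, 24.6]
finger_gap: -0.0
grip_force: 11.9
```

24.6 N, the same as the first press. Raising the tool and checking.

```bash
python3 -m crank '[[[0,0,0,0,0,0.005,0],[0,0,0,0,0,0.01,0],[0,0,0,0,0,0.02,0],[0,0,0,0,0,0.03,0],[0,0,0,-0.03,0,0.01,0],[0,0,0,-0.03,0,0,0],[0,0,0,-0.03,0,0,0],[0,0,0,-0.03,0,0,0],[0,0,0,0,0,0,0],[0,0,0,0,0,0,0],[0,0,0,0,0,0,0]]]'
python3 - <<'E'
from h import *
p=viewer.read_camera('side')
for c in Z:
    try:
        ce,st,_=blob(p['img'],c,BOX['side']); print(c,st[2:],np.round(at(p,ce,Z[c]),4))
    except Exception as e: print(c,e)
cv2.imwrite('pics/s4.png',cv2.resize(p['img'][200:350,200:400,::-1],(800,600)))
E
```

```text
clock: 14.8
tool_pos: [0.4896, 0.051, 0.2091]
tcp_rot: [-0.272, 3.127, -0.0]
wrist_force: [0.3, 0.0, 0.3]
finger_gap: 0.001
grip_force: 0.0
yellow [11 10 79] [0.4491 0.0593 0.096 ]
blue [ 20  18 277] [0.6104 0.0495 0.152 ]
red [ 26  23 452] [0.5259 0.1079 0.0545]
green [ 26  21 281] [0.6078 0.0418 0.0545]
```

View pics/s4.png

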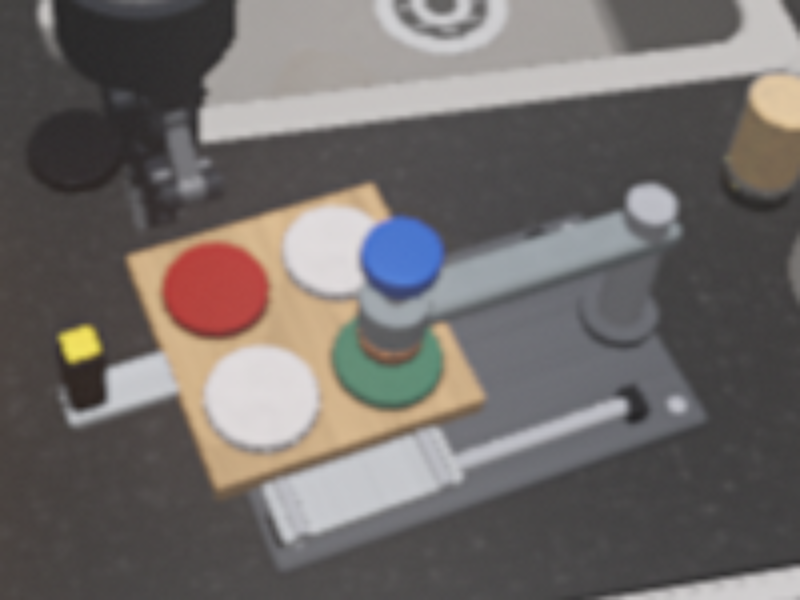

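The stamp is up (knob 402,253), green is centred under it (388,360), all the lids lie flat and the gripper is clear of everything.

```bash
python3 -c "
from station import ctrl
print(ctrl.hand_in())"
```

```text
the job is handed in; nothing more can be done
None
```

I stamped the red lid and then the green one, left the tray with green centred under the raised stamp and every lid flat, and handed the job in at about 15 s; no verdict came back.

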